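Set the depth stop of the thickness gauge on a feed cake and clamp it

TASK

Lower the gauge's depth stop by its black knob until the rubber foot just touches the feed cake on the platform, resting on it lightly without squashing it. Then lock the stop there by swinging the clamp lever with the yellow post clockwise to its end, let go, and leave the cake and everything else on the bench where they are.

Things in the scene. Friction and masses are not known exactly. Their poses are not given: they have to be found in the camera images.
- stand: The gauge stand, fixed: white base plate 170 x 230 x 25 mm, round steel column (28 mm, top 205 mm up) at local y +95 mm, red head bar 46 mm wide from local y -48 to +117 mm, its top 190 mm above the bench. Origin on the bench below the stop's axis; z up. The clamp lever's upright pivot is at local x 0, y -30 mm.
- stop: Depth stop: 14 mm square rod sliding straight down through the red head; black knob (32 mm diameter, 36 mm high) on top, rubber foot (26 mm) below. Origin: the knob's centre, z up, 265 to 280 mm above the bench at first; travel 65 mm. It stays where left: about 2 N pushes it slowly down, 7 N up. The foot's underside is 142 to 152 mm below the origin, different each time, not measured: feel for it.
- clamp (a joint): Clamp lever angle (rad), grows clockwise seen from above: 0 open, 1.45 at its end stop; starts between 0 and 0.4. At angle a it points along the stand's local (cos(-pi/4 - a), sin(-pi/4 - a)). From about 0.9 its cam bites on the rod; locked above 1.2. It stays where left. Swinging it takes about 2 N at the post while free, 5 to 8 N biting.
- clamp_post (a point): Centre of the yellow upright round post at the lever's end, to pinch from above or push sideways: 16 mm diameter, standing free 37 mm above the lever arm, its centre (this point) 18 mm below its top and 90 mm from the pivot. It is 225 mm above the bench.
- cake: Pressed feed cake: loose tan disc, 54 mm diameter, 30 mm thick, on the round platform (88 mm) below the stop, within 5 mm of its axis. Origin: centre of its underside. The platform is a stiff spring, 4.5 N per mm. The foot should finally rest on the cake with 0.4 to 5.5 N; more than 10 N squashes it. It must not be shifted.
- spare_cake: Bystander: a loose dark disc, 54 mm diameter, 30 mm thick, on the bench beside the stand. Origin at the centre of its underside.
- weight: Bystander: a loose brass knobbed weight, 40 mm diameter, 58 mm high. Origin at the centre of its underside.
- beaker: Bystander: a loose clear beaker, 66 mm diameter, 85 mm high. Origin at the centre of its underside.
- bottle: Bystander: a loose amber bottle, 64 mm diameter, 150 mm high. Origin at the centre of its underside.
- spoon: Bystander: a loose spoon, 170 mm long, lying on the bench.
- brush: Bystander: a loose brush lying on the bench.
There are look-alikes about, which are no part of the job. What is shaped like the cake but turquoise is not meant.

How it is judged:
On the way, in this order (a step that is already met when the one before it is completed fails the run):
1. the foot rests lightly on the cake (0.4 to 5.5 N) while the clamp is still open (contact force between stop and cake between 0.4 and 5.5 N and value of joint clamp below 0.7 rad), for 0.2 s.
2. the clamp lever is swung past 1.2 rad with the foot still resting on the cake (value of joint clamp above 1.2 rad and contact force between stop and cake between 0.4 and 5.5 N), for 0.2 s.
At the end, for the whole second after the job is handed in: The clamp lever stands above 1.2 rad, the foot rests on the cake with 0.4 to 5.5 N, the stop is at rest and the cake is within 8 mm of where it was (all of step 2 and distance of cake from where it was at the start of the episode below 0.008 m and linear speed of stop below 0.01 m/s); the robot touches nothing.
It fails at once if the cake pressed with more than 10 N (contact force between stop and cake above 10 N).
It fails at once if the robot touches or shifts the cake by more than 8 mm (contact force between the fingers and cake above 1 N or distance of cake from where it was at the start of the episode above 0.008 m).
It fails at once if a bystander shifted by more than 20 mm (distance of any of spare_cake, weight, beaker, bottle, spoon, brush from where it was at the start of the episode above 0.02 m).
It also fails if it takes over 53 s, if anything falls off the work surface, if the arm or the gripper's body presses on something with over 40 N, if the wrist force passes 120 N, or if a joint passes its speed limit or range.

ROBOT

A 7-joint arm with a two-finger parallel gripper is mounted at the origin on the work surface. World frame = base frame: x ahead of the robot, y to its left, z up, the work surface at z = 0. Lengths are in m, angles in rad, forces in N, time in s.
With the tool pointing down it reaches from about 0.35 to 0.9 m from the base axis. Payload 19.9 kg.
Tool frame: the origin (TCP) lies between the finger pads; the fingertips stand 8 mm ahead of it and the grasp point (between the pads) lies 11 mm behind it; z points along the fingers, y is the line along which they close (so a half turn about z gives the same grasp; the last joint's range is limited). The gripper opens to 94 mm and grips with 3 to 60 N. Pads are 16 mm wide; open, the fingers measure 119 mm over their backs; the gripper's body (75 mm by 177 mm) begins 78 mm behind the grasp point.
Start: joints at [-1.208, 0.417, -0.01, 1.614, 0.005, 1.111, -0.053], TCP at [0.246, 0.575, 0.213] pointing down, gripper open.
Joint ranges: [-2.81, 2.81], [-0.39, 2.02], [-1.27, 1.25], [0.06, 2.57], [-1.19, 4.33], [0.19, 2], [-2.82, 2.82]. Speed limits (rad/s): [1.89, 1.89, 2.39, 2.39, 3.01, 3.01, 3.01].

INTERFACE

Orientations are given as a 3x3 rotation matrix whose columns are the frame's x, y, z axes.
In Python, from rig import * gives the robot as it stands. Calls block until the motion is done:
- move_pose(position, orientation): joint-space move of the TCP to a pose.
- move_l(position, speed=0.15, frame=None): straight line of the TCP; frame=None keeps the orientation; speed is the mean speed in m/s.
- move_j(angles): joint-space move.
- set_gripper(opening, force=None): finger opening in m; force is the grip in N (None keeps the last); returns when the fingers have stopped.
- hold(seconds).
- ik(position, orientation): joint angles nearest the present ones, or None.
- get_image(name): name is "side" or "top"; returns (picture, depth): 480x640x3 uint8, blue, green, red; 480x640 float32, m along the optical axis (not along the pixel's ray), 0 where there is no reading.
- get_calibration(name): a dict with "camera_matrix" (3x3 intrinsics, pixels), "position" and "rotation" of the camera in the world. Camera axes: x right, y down, z forward; pixel columns grow to the right and rows downward; lengths in m; the calibration is good to about 2 mm. A picture is of the moment at which its call begins. get_calibration takes no time and is no camera call.
A pose or a line that the arm cannot do raises MotionError and nothing moves.
- finish_job(): hands the job in; it is judged then, once.
Readings, each from a call of its own:
- read_time(): time.
- read_joints(): joint angles.
- read_qd(): joint speeds.
- read_tau(): joint torques, N m.
- read_eef_pos(): TCP position.
- read_tool_rot(): TCP orientation.
- read_force(): force on the tool from outside, world axes, zero at the start.
- read_wrist_torque(): the same for the moment, N m.
- read_grip_width(): finger opening in m.
- read_finger_force(): force on a finger pad.
Only numpy, scipy, OpenCV 4.12 (cv2) and the standard library are available. Lean on these libraries where they do the work, as an engineer would, in place of code of your own. Each camera call takes 0.05 s, during which the arm holds its last target. There are 200 camera calls.

## Working session

There is one attempt and no reset: what is moved stays moved. The work goes in short steps, each a Python script; the robot and the scene stay as the last script left them, time stands still between calls to the robot, and variables do not carry over. Pictures are saved under pics/ and viewed, at most 10 in all, crops included, and the job is handed in when it is done.

```bash
ls; mkdir -p pics; python3 - <<'E'
from rig import *
import cv2,numpy as np
for n in("side","top"):
    p,d=get_image(n); cv2.imwrite(f"pics/{n}0.png",p); np.savez(f"{n}0.npz",p=p,d=d)
    c=get_calibration(n); print(n,c)
print(read_time())
E
```

```text
pics
side {'camera_matrix': array([[517.56647214,   0.        , 321.12184434],
       [  0.        , 517.56647214, 238.67484937],
       [  0.        ,   0.        ,   1.        ]]), 'position': array([-0.12851348, -0.64597451,  0.79981905]), 'rotation': array([[ 0.75921574, -0.35998802,  0.54221775],
       [-0.65048756, -0.44708211,  0.61398984],
       [ 0.02138687, -0.81885665, -0.57359951]])}
top {'camera_matrix': array([[531.85449588,   0.        , 308.73491447],
       [  0.        , 531.85449588, 240.74722014],
       [  0.        ,   0.        ,   1.        ]]), 'position': array([0.30291772, 0.01388557, 1.29316968]), 'rotation': array([[-0.0059167 , -0.98858758,  0.15053103],
       [-0.99971858,  0.00238949, -0.02360186],
       [ 0.02297281, -0.15062831, -0.98832351]])}
0.1
```

View pics/side0.png

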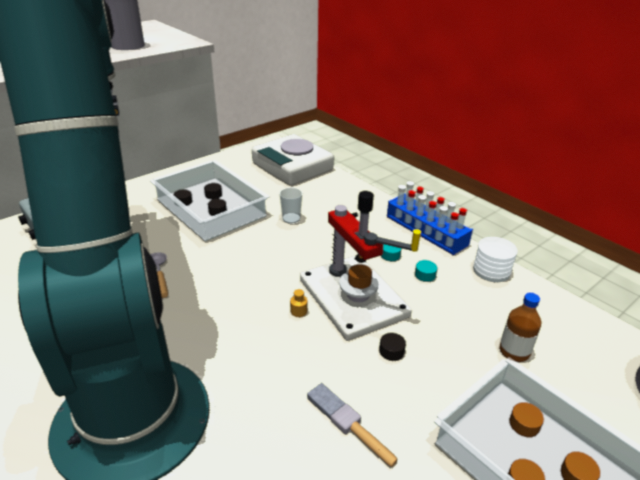

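View pics/top0.png

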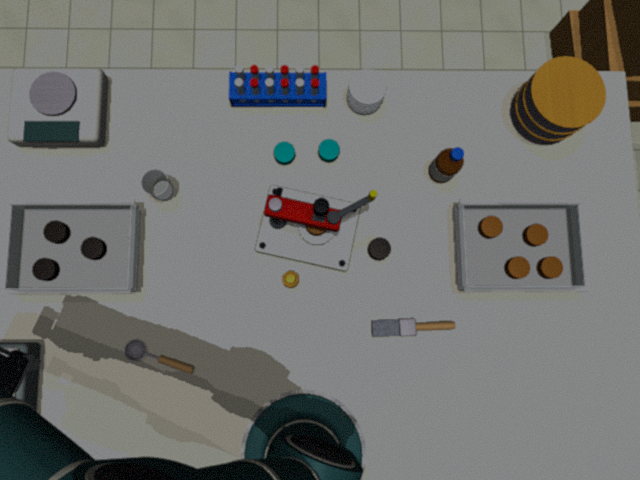

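The top view shows the black knob at (321,206), the red head from column (275,204) to about (340,223), and the yellow post at (373,195). In the side view the knob is at (366,201) and the post at (416,240). Things that could be mistaken:
- **Black:** spare cake at (379,248) and the black discs in the left tray.
- **Yellow:** brass weight at (290,279).
- **Cake-like:** tray discs and turquoise discs (284,152) and (329,150).

The knob and post are the ones on the red stand.

```bash
cat > h.py <<'E'
import numpy as np,cv2
from rig import *
def cloud(n,p,d):
    c=get_calibration(n);K=c["camera_matrix"]
    v,u=np.mgrid[:480,:640]
    P=np.stack([(u-K[0,2])/K[0,0]*d,(v-K[1,2])/K[1,1]*d,d],-1)
    return P@np.array(c["rotation"]).T+c["position"]
def R(yaw): # tool down, y axis (closing line) at angle yaw in world
    y=np.array([np.cos(yaw),np.sin(yaw),0]);z=np.array([0,0,-1.])
    return np.stack([np.cross(y,z),y,z],1)
E
python3 - <<'E'
from h import *
for n,box in(("top",(250,170,390,290)),("side",(290,170,440,340))):
    f=np.load(n+"0.npz");p,d=f["p"],f["d"];W=cloud(n,p,d)
    m=np.zeros((480,640),bool);m[box[1]:box[3],box[0]:box[2]]=1; m&=d>0
    h=cv2.cvtColor(p,cv2.COLOR_BGR2HSV);H,S,V=[h[...,i].astype(int) for i in range(3)]
    z=W[...,2]
    for nm,k in(("knob",m&(V<60)&(z>.235)),("post",m&(abs(H-28)<6)&(S>150)&(z>.18)),("red",m&((H<6)|(H>174))&(S>150)&(z>.13)),("redtop",m&((H<6)|(H>174))&(S>150)&(z>.18)),("colm",m&(S<60)&(z>.192)&(z<.23))):
        q=W[k]
        if len(q): 
            print(n,nm,len(q),"mean",q.mean(0).round(4),"min",q.min(0).round(4),"max",q.max(0).round(4), "med",np.median(q,0).round(4))
            if nm=="redtop":
                print(cv2.minAreaRect((q[:,:2]*1000).astype(np.float32)))
            if nm=="knob": print(" toppart",np.median(q[q[:,2]>np.percentile(q[:,2],70)],0).round(4), cv2.minEnclosingCircle((q[q[:,2]>q[:,2].max()-.008][:,:2]*1000).astype(np.float32)))
    c=p[box[1]:box[3],box[0]:box[2]]
    if n=="side": cv2.imwrite("pics/crop0.png",cv2.resize(c,None,fx=3.5,fy=3.5,interpolation=cv2.INTER_CUBIC))
E
```

```text
top knob 224 mean [ 0.5227 -0.0333  0.2854] min [ 0.5103 -0.0479  0.2569] max [ 0.5397 -0.0187  0.2934] med [ 0.5219 -0.033   0.288 ]
 toppart [ 0.5253 -0.0341  0.2904] ((524.7543334960938, -33.50886917114258), 15.011270523071289)
top post 55 mean [ 0.5576 -0.139   0.2366] min [ 0.5252 -0.1482  0.207 ] max [ 0.5659 -0.0206  0.2909] med [ 0.5572 -0.1407  0.2402]
top red 1083 mean [0.5298 0.0072 0.1902] min [ 0.494  -0.079   0.1647] max [0.5782 0.0818 0.2896] med [0.5298 0.0099 0.1895]
top redtop 1044 mean [0.5305 0.0074 0.1907] min [ 0.494  -0.079   0.1802] max [0.5782 0.0818 0.2896] med [0.5304 0.0099 0.1896]
((537.8287963867188, -1.4630203247070312), (161.0850830078125, 55.509056091308594), 77.07496643066406)
top colm 500 mean [ 0.5362 -0.0472  0.2048] min [ 0.5058 -0.1453  0.192 ] max [0.5634 0.0705 0.2275] med [ 0.5381 -0.0671  0.2053]
side knob 269 mean [ 0.5184 -0.0418  0.2738] min [ 0.5091 -0.0521  0.2411] max [ 0.5386 -0.025   0.2898] med [ 0.5174 -0.0427  0.2758]
 toppart [ 0.5207 -0.0391  0.2875] ((524.137451171875, -37.696346282958984), 14.491545677185059)
side post 135 mean [ 0.5571 -0.1468  0.224 ] min [ 0.5504 -0.1526  0.1987] max [ 0.5669 -0.1387  0.2423] med [ 0.5565 -0.1476  0.2266]
side red 986 mean [ 0.5189 -0.0152  0.1824] min [ 0.4925 -0.0868  0.1605] max [0.5654 0.0772 0.1946] med [ 0.5172 -0.0099  0.1862]
side redtop 663 mean [ 0.5227 -0.0094  0.1874] min [ 0.4942 -0.0861  0.18  ] max [0.5654 0.0772 0.1946] med [ 0.5218 -0.0006  0.188 ]
((530.4890747070312, -5.535736083984375), (160.63671875, 46.69424819946289), 75.21593475341797)
side colm 581 mean [ 0.5316 -0.0523  0.2046] min [ 0.5038 -0.152   0.1921] max [0.5673 0.0691 0.2297] med [ 0.5301 -0.0645  0.2037]
```

View pics/crop0.png

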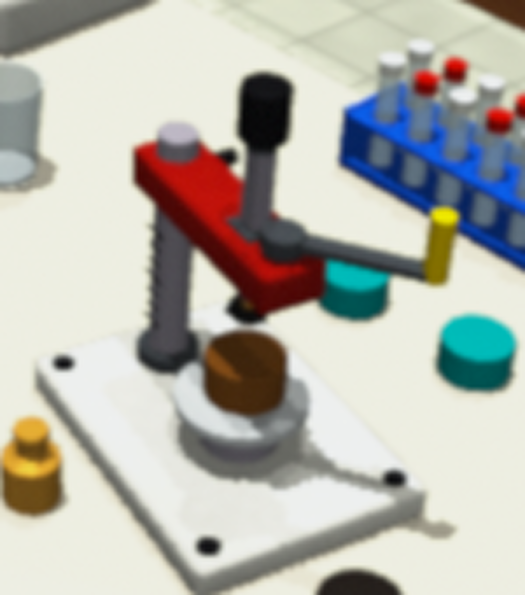

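The close crop confirms the knob sits on the rod, the lever carries the yellow post, and the tan cake is on the platform. Knob axis is about (0.5245,-0.036) with its centre at z≈0.272. Stand yaw is about -14°, and pivot-to-post comes out at 89 mm against the 90 mm given. Next I'll check the cake top and arm reachability, then go above the knob.

```bash
cat >> h.py <<'E'
AX=np.array([.5245,-.036]);PSI=np.deg2rad(-14)
LX=np.array([np.cos(PSI),np.sin(PSI)]);LY=np.array([-np.sin(PSI),np.cos(PSI)])
PIV=AX-.03*LY
def post(a):
    t=PSI-np.pi/4-a; return PIV+.09*np.array([np.cos(t),np.sin(t)]), t
def grasp(xy,z): return np.array([xy[0],xy[1],z-.011])  # TCP with grasp point at z
E
python3 - <<'E'
from h import *
f=np.load("side0.npz");p,d=f["p"],f["d"];W=cloud("side",p,d)
q=W[264:290,346:374].reshape(-1,3);hh=cv2.cvtColor(p,cv2.COLOR_BGR2HSV)[264:290,346:374].reshape(-1,3)
b=q[(hh[:,0]<22)&(hh[:,1]>100)&(q[:,2]>.03)]
print("cake",len(b),b.min(0).round(4),b.max(0).round(4),np.percentile(b[:,2],[50,75,90,97]).round(4))
print("post est",post(.06)[0].round(4))
for k in (0,np.pi):
    print("knob",ik(grasp(AX,.278),R(PSI+k)))
    for a in(.06,.7,1.43):
        xy,t=post(a); print("post",a,xy.round(3),ik(grasp(xy,.232),R(t-np.pi/2+k)))
E
```

```text
cake 447 [ 0.5008 -0.0624  0.0612] [ 0.5524 -0.0124  0.0946] [0.0897 0.0913 0.0925 0.0933]
post est [ 0.5589 -0.1449]
knob [-0.57855573  0.22354894  0.68891661  1.8131073  -0.15438737  1.15916138
 -0.08413242]
post 0.06 [ 0.559 -0.145] [-0.58852343  0.53085792  1.08572464  1.75246065 -0.50743206  1.17235895
 -2.01441732]
post 0.7 [ 0.503 -0.154] [-0.62474803  0.39796274  1.08901794  1.87564374 -0.39426483  1.10628964
 -2.68617566]
post 1.43 [ 0.447 -0.122] [-0.47412574  0.13796832  0.73795731  2.00946863 -0.1079887   1.03233096
  2.56726377]
knob [ 0.88895385  0.35510073 -1.08207524  1.76924666  0.33317881  1.21868156
  2.61250736]
post 0.06 [ 0.559 -0.145] [-0.44663084  0.4309381   0.84841611  1.74889585 -0.35504481  1.12322104
  0.99416319]
post 0.7 [ 0.503 -0.154] [-0.51457588  0.33283149  0.92192494  1.87329396 -0.29938109  1.08147683
  0.3651033 ]
post 1.43 [ 0.447 -0.122] [-0.65920469  0.167778    0.9545931   2.01335251 -0.15904106  1.03624972
 -0.51871207]
```

Cake top is z≈0.092, so contact is expected with the knob centre at about 0.233–0.244. I'll grasp the knob now.

```bash
python3 - <<'E'
from h import *
move_l([.246,.575,.36],speed=.25)
set_gripper(.056,force=12)
move_pose(grasp(AX,.36),R(PSI))
move_l(grasp(AX,.278),speed=.08)
p,d=get_image("top");cv2.imwrite("pics/t1.png",cv2.resize(p[150:270,240:400],None,fx=4,fy=4))
print("F pre",read_force().round(2),read_eef_pos().round(4))
set_gripper(.02,force=12)
hold(.3)
print(read_time(),read_grip_width(),read_finger_force(),read_force().round(2),read_eef_pos().round(4))
E
```

```text
F pre [ 0.71  0.71 -0.59] [ 0.5247 -0.036   0.2674]
6.0083 0.03180344578408251 12.000914812088013 [ 5.52 -1.01 -1.06] [ 0.5252 -0.0362  0.2673]
```

View pics/t1.png

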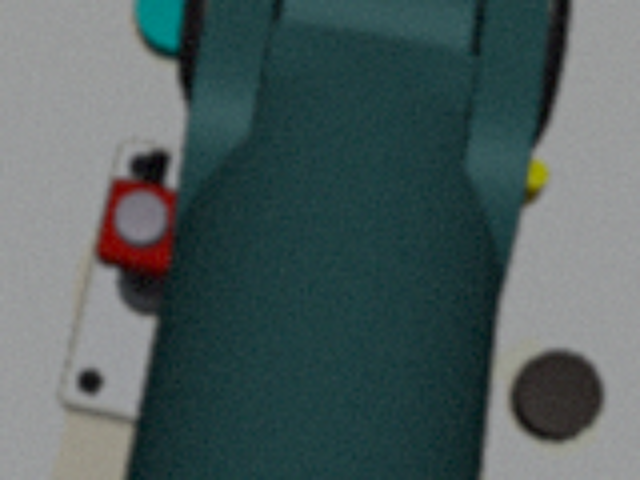

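The gripped width of 31.8 mm matches the 32 mm knob. The picture shows only the arm covering the knob, with the post at (537,176) of the crop and not disturbed. The knob pulls the tool slightly towards +x, so I'll relieve that and descend.

```bash
python3 - <<'E'
from h import *
A=AX+.0008*LX
z=.278
move_l(grasp(A,z),speed=.02); hold(.2); print(read_force().round(2))
z=.258; move_l(grasp(A,z),speed=.02)
print(read_time(),read_force().round(2),read_eef_pos().round(4))
hold(.3);f0=read_force();print("rest",f0.round(2))
base=None;L=[]
for i in range(20):
    z-=.0004; move_l(grasp(A,z),speed=.006); hold(.12)
    f=read_force()[2]; L.append(f); print(i,round(z,4),round(f,2),round(read_eef_pos()[2]*1e3,2),end=" | ")
    if i>=3 and f>np.median(L[:3])+1.5: break
print(read_time(),read_grip_width(),read_force().round(2))
E
```

```text
[-1.75 -0.25  2.27]
7.6083 [-0.92  0.3  -5.12] [ 0.5252 -0.0361  0.2468]
rest [ 0.02  0.83 -7.01]
0 0.2576 -0.2 246.7 | 1 0.2572 1.24 246.25 | 2 0.2568 1.02 245.74 | 3 0.2564 -0.38 245.36 | 4 0.256 1.51 244.97 | 5 0.2556 0.34 244.57 | 6 0.2552 0.81 244.18 | 7 0.2548 -0.06 243.78 | 8 0.2544 1.09 243.38 | 9 0.254 2.64 242.98 | 11.575 0.03191877267993745 [-4.3   2.08  2.64]
```

```bash
cat >> h.py <<'E'
def fz(n=10):
    L=[]
    for _ in range(n): hold(.02); L.append(read_force())
    return np.mean(L,0)
E
python3 - <<'E'
from h import *
A=AX+.0006*LX
z=.254;L=[];print(fz().round(2))
for i in range(24):
    z-=.0004; move_l(grasp(A,z),speed=.006)
    f=fz(); L.append(f[2]); print(i,round(z,4),f.round(1),round(read_eef_pos()[2]*1e3,2))
    if i>=2 and f[2]>np.median(L[:-1])+1.3: break
print(read_time(),fz(20).round(2))
E
```

```text
[-4.44  2.27  0.7 ]
0 0.2536 [-2.3  1.5  1. ] 242.67
1 0.2532 [-0.7  1.2  1.1] 242.26
2 0.2528 [0.8 1.  0.7] 241.84
3 0.2524 [2.1 0.3 0.9] 241.45
4 0.252 [3.3 0.4 0.9] 241.02
5 0.2516 [ 4.2 -0.1  0.9] 240.63
6 0.2512 [5.4 0.2 0.8] 240.22
7 0.2508 [ 5.4 -0.2  0.9] 239.83
8 0.2504 [ 5.4 -0.5  1.2] 239.41
9 0.25 [5.1 0.1 1.6] 238.97
10 0.2496 [ 5.5 -0.1  1. ] 238.57
11 0.2492 [ 5.8 -0.3  1.3] 238.14
12 0.2488 [ 5.3 -0.3  1.2] 237.73
13 0.2484 [ 5.7 -0.3  0.9] 237.34
14 0.248 [ 6.  -0.1  1. ] 236.96
15 0.2476 [ 5.8 -0.2  1.2] 236.52
16 0.2472 [ 6.  -0.3  0.8] 236.12
17 0.2468 [ 5.9 -0.2  0.8] 235.75
18 0.2464 [ 5.8 -0.4  1. ] 235.33
19 0.246 [ 5.7 -0.2  1.3] 234.93
20 0.2456 [ 5.7 -0.3  0.8] 234.53
21 0.2452 [ 5.4 -0.1  0.7] 234.14
22 0.2448 [ 5.7 -0.4  1.1] 233.73
23 0.2444 [ 5.5 -0.4  1.7] 233.37
21.7417 [ 5.65 -0.25  1.68]
```

```bash
python3 - <<'E'
from h import *
A=AX+.0006*LX
z=.2444
for i in range(24):
    z-=.0003; move_l(grasp(A,z),speed=.006)
    f=fz(8); print(i,round(z,4),f.round(1),round(read_eef_pos()[2]*1e3,2))
    if f[2]>3.0: break
print(read_time(),fz(10).round(2))
E
```

```text
0 0.2441 [ 5.1 -0.2  2.9] 233.13
1 0.2438 [4.9 0.  4.6] 232.88
22.8417 [ 5.23 -0.32  4.98]
```

Contact built up at about 1.2 N per 0.25 mm, which fits the platform spring, so the contact force is now about 3–4 N. I'll release, go to the post and cage it loosely.

```bash
python3 - <<'E'
from h import *
set_gripper(.056)
hold(.2)
A=AX+.0006*LX
move_l(grasp(A,.32),speed=.12)
xy,t=post(.06)
move_pose(grasp(xy,.32),R(t+np.pi/2))
p,d=get_image("side");cv2.imwrite("pics/s2.png",cv2.resize(p[150:330,280:460],None,fx=3.3,fy=3.3))
print(read_time(),read_eef_pos().round(4),fz(3).round(2))
E
```

```text
25.575 [ 0.5588 -0.1441  0.3087] [-0.03  0.31 -0.22]
```

View pics/s2.png

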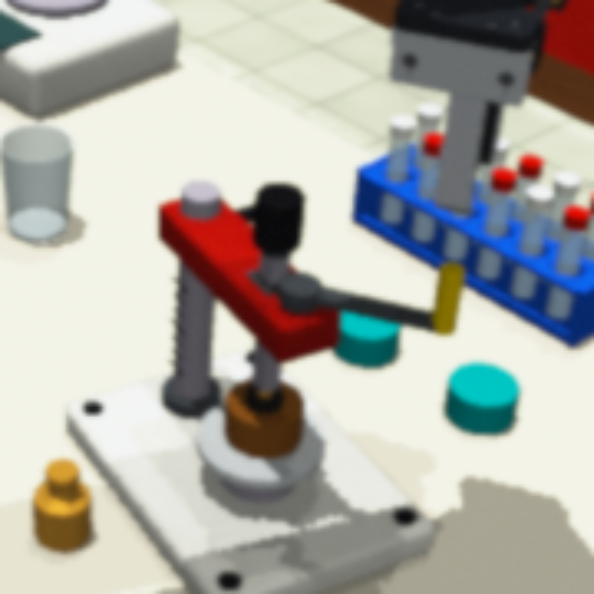

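The foot rests on the cake at about (265,398) in the crop. The post at (450,297) is unmoved, directly below the fingers. Now I'll cage it and swing.

```bash
python3 - <<'E'
from h import *
xy,t=post(.06)
move_l(grasp(xy,.231),speed=.06)
print("down",fz(4).round(2))
set_gripper(.022,force=10); hold(.1)
print("cage",read_grip_width(),fz(4).round(2))
for a in np.linspace(.06,1.43,13)[1:]:
    xy,t=post(a); move_l(grasp(xy,.231),speed=.05,frame=R(t+np.pi/2))
    f=read_force(); tan=f[:2]@np.array([np.sin(t),-np.cos(t)]); rad=f[:2]@np.array([np.cos(t),np.sin(t)])
    print(round(a,2),"tan",round(tan,1),"rad",round(rad,1),"z",round(f[2],1))
    if abs(tan)>25 or abs(rad)>25: break
hold(.2)
print(read_time(),fz(5).round(2),read_eef_pos().round(4),xy)
E
```

```text
down [-0.07 -0.08  0.22]
cage 0.02200215535155659 [ 1.55  0.93 -0.52]
0.17 tan -1.0 rad 0.1 z 0.1
0.29 tan -0.0 rad 0.1 z -0.4
0.4 tan 0.2 rad 0.2 z -0.4
0.52 tan 0.2 rad -0.0 z 0.1
0.63 tan 0.1 rad 1.0 z 0.3
0.74 tan 0.1 rad 0.3 z 1.1
0.86 tan -1.4 rad 0.3 z 0.0
0.97 tan -0.1 rad 0.4 z -0.1
1.09 tan 0.6 rad -0.5 z 0.9
1.2 tan 0.5 rad -0.1 z -0.3
1.32 tan 0.2 rad -0.3 z 0.9
1.43 tan -0.1 rad 0.6 z 0.7
32.6917 [ 0.99 -1.03  0.7 ] [ 0.4474 -0.122   0.22  ] [ 0.44736552 -0.1218295 ]
```

The readings show no biting force, so I'll check whether the post came along.

```bash
python3 - <<'E'
from h import *
p,d=get_image("side");cv2.imwrite("pics/s3.png",cv2.resize(p[150:330,280:460],None,fx=3.3,fy=3.3))
p,d=get_image("top");cv2.imwrite("pics/t3.png",cv2.resize(p[150:300,240:420],None,fx=3.3,fy=3.3))
E
```

```text
(no output)
```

View pics/s3.png

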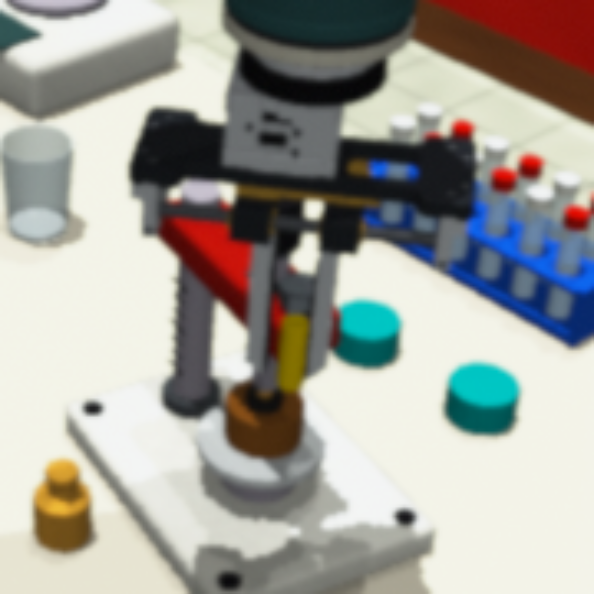

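The post is inside the cage and the lever has swung round. I'll nudge it to the end stop, back off within the slack, lift and measure.

```bash
python3 - <<'E'
from h import *
for a in(1.46,1.485):
    xy,t=post(a); move_l(grasp(xy,.231),speed=.02,frame=R(t+np.pi/2)); f=fz(4); print(a,f.round(1))
xy,t=post(1.46); move_l(grasp(xy,.231),speed=.02,frame=R(t+np.pi/2))
print("back",fz(4).round(2))
set_gripper(.034)
move_l(grasp(xy,.33),speed=.12)
move_l(grasp(xy+np.array([-.05,-.1]),.36),speed=.2)
print(read_time(),read_eef_pos().round(3))
p,d=get_image("side");cv2.imwrite("pics/s4.png",cv2.resize(p[150:330,280:460],None,fx=3.3,fy=3.3))
W=cloud("side",p,d);h=cv2.cvtColor(p,cv2.COLOR_BGR2HSV);m=(abs(h[...,0].astype(int)-28)<6)&(h[...,1]>150)&(W[...,2]>.18)&(W[...,2]<.25)&(d>0)
m[:170]=0;q=W[m];c=np.median(q,0)
for nm,c in(("side",c),):
    v=c[:2]-PIV+np.array([.003,.003]); print(len(q),c.round(4),np.linalg.norm(v),"a",PSI-np.pi/4-np.arctan2(v[1],v[0]))
E
```

```text
1.46 [ 0.8 -2.   0.2]
1.485 [ 6.3 -6.6 -4. ]
back [ 0.07 -0.55 -0.01]
36.0 [ 0.396 -0.219  0.349]
164 [ 0.4451 -0.1248  0.2253] 0.0894325585442635 a 1.4255151896626783
```

View pics/s4.png

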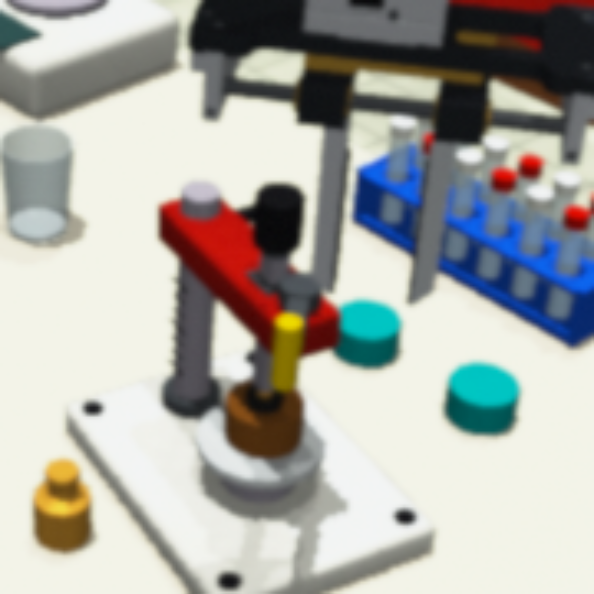

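The lever measures about 1.43 rad (post at (288,352) in the crop). The knob is unmoved at (278,218), the foot is on the cake, and the gripper is clear of everything. I'll hand it in.

```bash
python3 -c "
from rig import *
print(finish_job())"
```

```text
the job is handed in; nothing more can be done
None
```

I handed the job in at about 36 s of the 53 s allowed: the foot rests on the cake at an estimated 3–4 N, the clamp lever measures about 1.43 rad (locked), and the gripper is clear; the judge's verdict was not shown.

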